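# Reassemble the wash-water filter at the bird-cleaning station

## Robot

A 6-joint arm with a two-finger parallel gripper is mounted at the origin on the work surface. World frame = base frame: x ahead of the robot, y to its left, z up, the work surface at z = 0. Lengths are in m, angles in degrees, forces in N, time in s.
With the tool pointing down it reaches from about 0.4 to 0.825 m from the base axis. Payload 7 kg.
Tool frame: the origin (TCP) lies midway between the tips of the shut fingers; the grasp point (between the pads) lies 19 mm behind it; z points along the fingers, x is the direction in which the jaws open and shut, and the axes are right-handed (so a half turn about z gives the same grasp; the last joint's range is limited). The gripper opens to 88 mm and grips with 3 to 60 N. Pads are 19 mm wide; open, the fingers measure 130 mm over their backs; the gripper's body (78 mm by 193 mm) begins 47 mm behind the grasp point.
Start: joints at [89.215, 20.546, 0.682, 0, -70.136, -16.507], TCP at [0.201, 0.644, 0.227] pointing down, gripper open.
Joint ranges: [-176.03, 176.03], [-82.01, 121.73], [-58.28, 71.71], [-173.87, 95.51], [-174.79, -0.11], [-173.66, 173.66]. Speed limits (degrees/s): [136.94, 136.94, 172.46, 180, 180, 180].

## Interface

Orientations are given as [roll, pitch, yaw] about the fixed x, y, z axes, in that order (R = Rz(yaw) Ry(pitch) Rx(roll)).
In Python, from plant import ctrl, vision, nets gives the robot as it stands.
- The arm moves only by the shell command python3 -m jog 'ROWS'. ROWS is text: rows parted by semicolons, each of 7 numbers parted by spaces: the turn, a rotation vector about the tool's x, y, z in units of 0.1 rad (1.0 is 0.1 rad), then the shift along the tool's x, y, z in units of 4 cm (1.0 is 4 cm), then the opening, from -1 (shut) to 1 (fully open). In form: rx ry rz x y z jaw; .... A call has 1 to 8 rows; each row shifts and turns the commanded pose from where the row before left it, along the tool's axes as they then stand; what a row does not reach is not made up. A row lasts 1/8 s, in which the tool goes at most 62.5 mm and 10.7 degrees, less where a joint would pass 70% of its speed; a pose out of reach is approached as far as the arm can. A call with a number of a shift or a turn outside -1 to 1 is refused whole. A call with a gripper value outside its range is refused whole. The fingers move at their own pace and stop on an object; the grip force is fixed at half the most. Time passes only in rows, so rows that do not move let the fingers close. It gives the time, the measured TCP pose, the force and the opening at its end, in the units of the state.
- ctrl.get_obs(): the state, without advancing time (a new reading comes with each control period).
- vision.snapshot(name): name is "scene" or "top" or "wrist"; returns (picture, depth): 384x512x3 uint8, red, green, blue; 384x512 float32, m along the optical axis (not along the pixel's ray), 0 where there is no reading.
- vision.camera_info(name): a dict with "camera_matrix" (3x3 intrinsics, pixels), "camera_from_world" (4x4, takes a point from world to camera coordinates); the wrist camera has in their place "tool_from_camera" (4x4, takes a point from camera to tool coordinates, whose origin is the TCP and whose axes are the tool frame's). Camera axes: x right, y down, z forward; pixel columns grow to the right and rows downward; lengths in m; the calibration is good to about 2 mm. A picture is of the moment at which its call begins: read the wrist's pose just before it. camera_info takes no time and is no camera call.
- ctrl.close_job(): hands the job in, once; it reports no verdict.
Trained networks look in the newest picture that a camera, given by its name, has taken for a name from the list of things; names that differ only in an ending like _2 or _b are one class to them, and where a whole thing is asked for, a point or a joint stands for the part that bears it (a point fixed in the world has none). Each returns a list of dicts, best first, with "score" (0 to 1); they miss things now and then, are a little off and sometimes report something else, mostly with a low value. They report only what shows in the picture. A call takes as long as a camera call. They do not tell look-alikes from the thing itself.
- nets.boxes_of(target, camera): "location" ([x, y, z] in m, in world coordinates, good to about 4 mm: the middle of the surface that is visible of it).
The state is a dict: "clock": time; "joint_pos": joint angles; "qvel": joint speeds; "tau": joint torques, N m; "tool_pos": TCP position; "orientation": TCP orientation; "force": force on the tool from outside, world axes, zero at the start; "moment": the same for the moment, N m; "opening": finger opening in m.
Only numpy, scipy, OpenCV 4.12 (cv2) and the standard library are available. Lean on these libraries where they do the work, as an engineer would, in place of code of your own. Each camera call takes 0.05 s, during which the arm holds its last target.

## Task

The rinsed filter of the wash water lies in pieces. First thread the wide slotted strainer ring (not the solid end cap of the same width) down the post of the steel filter base until it lies flat on the base; then thread the small plain steel collar (not the large thin jar band) down the same post until it lies flat on top of the strainer. Let go of both.

Things in the scene. Friction and masses are not known exactly. Their poses are not given: they have to be found in the camera images.
- strainer_mid (a point): Centre (half-way up) of the strainer: a loose, thick-walled grey plastic ring with dark upright slots round its outside, outer diameter 60 mm, bore 34 mm, 26 mm high, lying flat with its bore upright. z is the ring's axis. A solid grey end cap of the same outer size, without a hole, lies nearby and is not it.
- collar_mid (a point): Centre (half-way up) of the collar: a loose plain steel ring, outer diameter 46 mm, bore 34 mm, 24 mm high, lying flat with its bore upright. z is the ring's axis. A much wider, thin steel jar band (84 mm across, 16 mm high) lies nearby and is not it.
- filter_base: The filter base, fixed to the table: a round flat steel foot 120 mm across and 20 mm high with one upright steel post in its middle, 14 mm in diameter, ending in a blunt cone (the last 10 mm) 62 mm above the foot's flat top, which is 82 mm above the table. Origin on the post's axis at the table; z points up; a short low hose stub (17 mm thick, below the foot's top) sticks out 23 mm from the rim along x. Its flat top is clear.
Not all that is in view belongs to the job. What is shaped like the part that bears strainer_mid but orange is not meant.

How it is judged:
By the outcome, as a careful person would: the job done as asked, in the order asked, and still so for the second after the job is handed in, with the robot touching nothing.
It also fails if it takes over 54 s, if anything falls off the work surface, if the arm or the gripper's body presses on something with over 40 N, if the wrist force passes 120 N, or if a joint passes its speed limit or range.

## Working session

There is one attempt and no reset: what is moved stays moved. The work goes in short steps, Python scripts to look and compute and a shell command to move; the robot and the scene stay as the last step left them, time stands still between calls to the robot, and variables do not carry over. Pictures are saved under pics/ and viewed, and the job is handed in when it is done.

```bash
mkdir -p pics; ls; python3 - <<'E'
from plant import ctrl, vision, nets
import cv2
print(ctrl.get_obs())
for c in ("scene","top"):
    p,d=vision.snapshot(c)
    cv2.imwrite(f"pics/{c}0.png",p[:,:,::-1])
    import numpy as np; np.save(f"pics/{c}0.npy",d)
    for t in ("strainer_mid","collar_mid","filter_base"):
        print(c,t,[(round(x['score'],2),[round(v,3) for v in x['location']]) for x in nets.boxes_of(t,c)])
print(ctrl.get_obs()['clock'])
E
```

```text
pics
{'clock': 0.0, 'joint_pos': array([ 8.92145904e+01,  2.05909218e+01,  6.34351749e-01, -2.06549928e-02,
       -7.01345874e+01, -1.65079075e+01]), 'qvel': array([ 0.0834526 , -0.03651404, -0.01634135, -0.00350404,  0.02459697,
       -0.01544789]), 'tau': array([ 8.45148634e-05, -5.82722747e+01,  2.93042600e+01,  6.99670047e+00,
        6.81356833e-03, -1.50049505e-04]), 'tool_pos': array([0.20051869, 0.6440271 , 0.22563118]), 'orientation': array([-1.79992712e+02, -9.29178105e-02, -1.07300357e+02]), 'force': array([ 0.02078057, -0.24138017,  0.01738501]), 'moment': array([-0.04219792, -0.01518386, -0.00893073]), 'opening': 0.08791674010083336}
scene strainer_mid [(0.72, [0.632, -0.249, 0.023])]
scene collar_mid [(0.97, [0.641, 0.214, 0.018])]
scene filter_base []
top strainer_mid [(0.57, [0.625, -0.255, 0.025])]
top collar_mid [(0.71, [0.632, 0.209, 0.024])]
top filter_base [(0.73, [0.577, 0.004, 0.021])]
0.4
```

View pics/scene0.png

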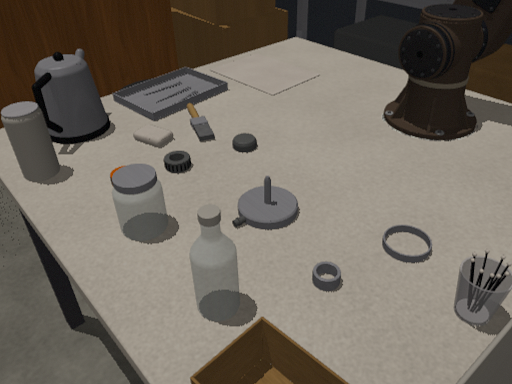

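View pics/top0.png

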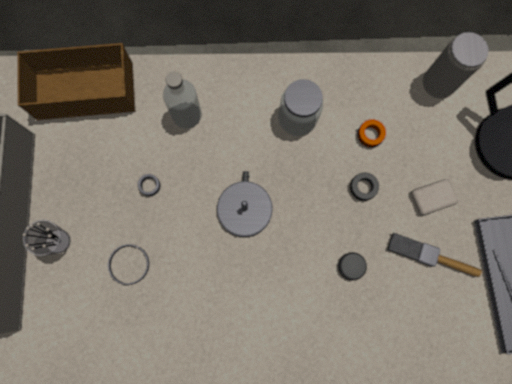

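```bash
cat > h.py <<'E'
import numpy as np, cv2
from plant import ctrl, vision, nets
def cloud(d,ci,T=None):
    K=np.array(ci["camera_matrix"]); v,u=np.mgrid[:d.shape[0],:d.shape[1]]
    P=np.stack([(u-K[0,2])/K[0,0]*d,(v-K[1,2])/K[1,1]*d,d,np.ones_like(d)],-1)
    if T is None: T=np.linalg.inv(np.array(ci["camera_from_world"]))
    W=P@T.T; return W[...,:3]
E
python3 - <<'E'
from h import *
d=np.load("pics/top0.npy");W=cloud(d,vision.camera_info("top"))
p=cv2.imread("pics/top0.png")
ds=np.load("pics/scene0.npy");S=cloud(ds,vision.camera_info("scene"))
def rep(n,u,v,r,W=W,d=d,zmin=.008):
    m=np.zeros(d.shape,bool);m[v-r:v+r+1,u-r:u+r+1]=1;m&=(d>0)&(W[...,2]>zmin)
    Q=W[m]; 
    if len(Q)==0: print(n,'none');return
    lo,hi=np.percentile(Q,1,axis=0),np.percentile(Q,99,axis=0)
    zt=hi[2]; T=Q[Q[:,2]>zt-.006]
    (c,rr)=cv2.minEnclosingCircle(T[:,:2].astype(np.float32))
    print(n,len(Q),lo.round(3),hi.round(3),'circ',np.round(c,4),round(rr,4))
for a in [("strainer",364,186,18),("cap",352,266,18),("orange",372,133,18),("collar",149,185,15),("band",129,264,25),("base",244,209,32),("bottle",182,102,28),("jar",301,105,27),("brush",435,255,45),("cup",45,238,28),("sponge",435,197,26)]: rep(*a)
for u,v in[(0,0),(511,0),(0,383),(511,383),(364,186),(244,209)]: print(u,v,W[v,u].round(3))
cv2.imwrite("pics/crop.png",cv2.hconcat([cv2.resize(p[165:205,344:384],(400,400)),cv2.resize(cv2.imread("pics/scene0.png")[135:185,150:200],(400,400))]))
sc=S[(ds>0)]; 
for n,(x,y) in dict(bottle=(.77,.14),jar=(.79,-.12)).items():
    Q=sc[(abs(sc[:,0]-x)<.06)&(abs(sc[:,1]-y)<.06)&(sc[:,2]>.01)]
    print(n,np.percentile(Q,1,axis=0).round(3),np.percentile(Q,99,axis=0).round(3))
E
```

```text
strainer 502 [ 0.594 -0.287  0.008] [ 0.651 -0.23   0.03 ] circ [ 0.6231 -0.2586] 0.03
cap 644 [ 0.426 -0.25   0.011] [ 0.48  -0.195  0.028] circ [ 0.4532 -0.2235] 0.027
orange 495 [ 0.715 -0.311  0.009] [ 0.772 -0.254  0.03 ] circ [ 0.7438 -0.2823] 0.0305
collar 227 [0.613 0.184 0.008] [0.657 0.228 0.026] circ [0.6351 0.2063] 0.023
band 240 [0.426 0.205 0.009] [0.508 0.286 0.019] circ [0.4669 0.2459] 0.0421
base 2458 [ 0.523 -0.054  0.013] [0.642 0.057 0.075] circ [0.5792 0.0008] 0.0065
bottle 1502 [0.765 0.095 0.01 ] [0.819 0.157 0.191] circ [0.7974 0.1283] 0.0155
jar 1933 [ 0.744 -0.161  0.015] [ 0.823 -0.078  0.123] circ [ 0.7881 -0.1213] 0.0393
brush 1519 [ 0.429 -0.502  0.009] [ 0.568 -0.309  0.024] circ [ 0.4973 -0.4103] 0.1055
cup 1670 [0.471 0.364 0.009] [0.58  0.465 0.107] circ [0.5193 0.3979] 0.0268
sponge 1130 [ 0.562 -0.455  0.011] [ 0.633 -0.364  0.026] circ [ 0.5956 -0.4096] 0.0481
0 0 [ 1.581  0.988 -0.751]
511 0 [ 1.566 -1.121 -0.752]
0 383 [0.236 0.496 0.001]
511 383 [ 0.209 -0.54   0.002]
364 186 [ 0.626 -0.262  0.004]
244 209 [0.572 0.001 0.051]
bottle [0.777 0.116 0.013] [0.83  0.165 0.189]
jar [ 0.755 -0.15   0.012] [ 0.836 -0.074  0.119]
```

View pics/crop.png

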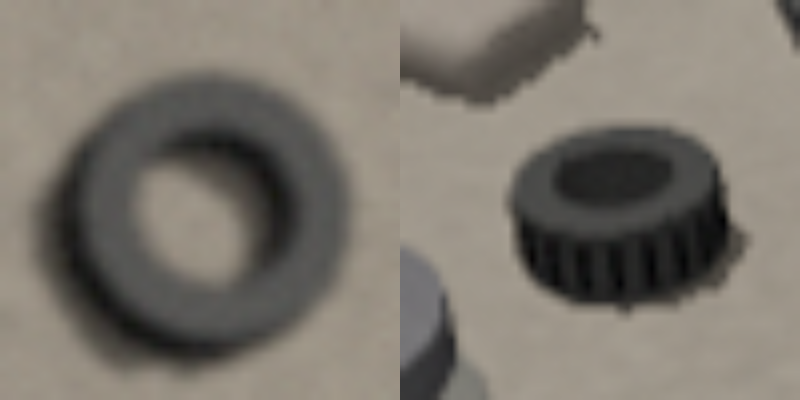

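Candidates in the top view:
- **Strainer:** the dark ring at (364,186) has a through bore, and the scene view at (177,161) shows its slots. The solid cap at (352,266) and the orange ring at (372,133) are the look-alikes.
- **Collar:** the small steel ring at (149,185). The wide thin band at (129,264) is its look-alike.

The crop shows the slots and the open bore, so I take the strainer at about (0.623, -0.259) and the collar at about (0.635, 0.206).

```bash
python3 -m jog '0 0 -0.76 0.8 0 0 1; 0 0 -0.76 1 0 0 1; 0 0 -0.75 1 -0.3 0 1; 0 0 -0.75 1 -0.5 0 1; 0 0 0 1 -0.5 0 1; 0 0 0 1 -0.5 0 1; 0 0 0 1 -0.5 0 1; 0 0 0 1 -0.5 0 1'; python3 -m jog '0 0 0 1 -0.5 0 1; 0 0 0 1 -0.5 0 1; 0 0 0 1 -0.5 0 1; 0 0 0 1 -0.5 0 1; 0 0 0 1 -0.5 0 1; 0 0 0 1 -0.5 0 1; 0 0 0 1 -0.5 0 1; 0 0 0 1 -0.5 0 1'
```

```text
clock: 1.4
tool_pos: [0.2855, 0.3309, 0.2269]
orientation: [-180.0, 0.0, -90.0]
force: [0.6, 0.1, 1.2]
opening: 0.0876
clock: 2.4
tool_pos: [0.4457, 0.0108, 0.227]
orientation: [-179.9, 0.0, -90.0]
force: [0.4, 1.1, -1.3]
opening: 0.088
```

```bash
python3 -m jog '0 0 0 0.96 -0.63 0 1; 0 0 0 0.96 -0.63 0 1; 0 0 0 0.96 -0.63 0 1; 0 0 0 0.96 -0.63 0 1; 0 0 0 0.97 -0.63 0 1; 0 0 0 0.97 -0.63 0.3 1; 0 0 0 0.97 -0.63 0.6 1; 0 0 0 0 0 0 1'
cat > w.py <<'E'
from h import *
from scipy.spatial.transform import Rotation as Ro
import sys
def wrist(name):
    o=ctrl.get_obs(); p,d=vision.snapshot("wrist"); ci=vision.camera_info("wrist")
    T=np.eye(4);T[:3,:3]=Ro.from_euler('xyz',o['orientation'],degrees=True).as_matrix();T[:3,3]=o['tool_pos']
    cv2.imwrite(f"pics/{name}.png",p[:,:,::-1])
    return o,p,d,cloud(d,ci,T@np.array(ci["tool_from_camera"]))
def circ(Q,r0):
    from scipy.optimize import least_squares
    (c,r)=cv2.minEnclosingCircle(Q[:,:2].astype(np.float32)); return np.round(c,4),round(r,4)
E
python3 - <<'E'
from w import *
o,p,d,W=wrist("w1"); print(o['tool_pos'],o['orientation'])
m=(d>0)&(W[...,2]>.018)&(W[...,2]<.035)&(np.hypot(W[...,0]-.623,W[...,1]+.259)<.05)
print(m.sum(),circ(W[m],.03),np.percentile(W[m][:,2],[5,50,95]), W[m][:,:2].min(0),W[m][:,:2].max(0))
v,u=np.nonzero(m);print(u.mean(),v.mean())
print([(round(x['score'],2),x['location']) for x in nets.boxes_of('strainer_mid','wrist')])
E
```

```text
clock: 3.4
tool_pos: [0.6211, -0.2598, 0.1867]
orientation: [179.7, 0.1, -90.2]
force: [0.2, 0.1, -0.4]
opening: 0.0876
[ 0.62108595 -0.25982502  0.18666616] [ 1.79700410e+02  5.03475488e-02 -9.01620413e+01]
1375 (array([ 0.6252, -0.2577]), 0.0306) [0.02224861 0.0259265  0.02720468] [ 0.59633026 -0.28807526] [ 0.65553348 -0.22771469]
253.9469090909091 174.68363636363637
[(0.88, [0.7482, -0.2811, 0.0268]), (0.83, [0.6278, -0.2559, 0.0234]), (0.32, [0.6023, -0.0063, 0.0228])]
```

View pics/w1.png

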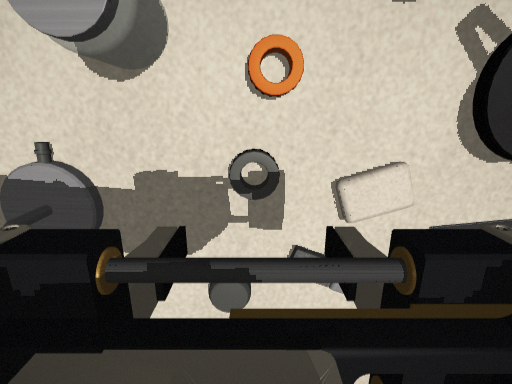

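```bash
python3 -m jog '0 0 0 -0.05 -0.09 0.8 1; 0 0 0 0 0 1 1; 0 0 0 0 0 1 1; 0 0 0 0 0 0.8 1; 0 0 0 0 0 0.5 1; 0 0 0 0 0 0.3 1; 0 0 0 0 0 0.1 1; 0 0 0 0 0 0 1'
```

```text
clock: 4.5
tool_pos: [0.6257, -0.2556, 0.0115]
orientation: [-179.9, -0.0, -90.0]
force: [0.8, -0.2, -0.3]
opening: 0.0874
```

```bash
python3 -m jog '0 0 0 0 0 0.1 1; 0 0 0 0 0 0 -1; 0 0 0 0 0 0 -1; 0 0 0 0 0 0 -1; 0 0 0 0 0 0 -1'; python3 -m jog '0 0 0 0 0 0 -1; 0 0 0 0 0 0 -1'
```

```text
clock: 5.12
tool_pos: [0.6253, -0.2558, 0.0067]
orientation: [-180.0, -0.0, -90.0]
force: [0.3, -0.2, 1.1]
opening: 0.0598
clock: 5.38
tool_pos: [0.6253, -0.2558, 0.0067]
orientation: [-180.0, -0.0, -90.0]
force: [-0.1, -1.2, 2.3]
opening: 0.06
```

```bash
python3 -m jog '0 0 0 0 0 -0.5 -1; 0 0 0 0 0 -1 -1; 0 0 0 0 0 -1 -1; 0 0 0 0 0 -1 -1; 0 0 0 -0.5 0.3 -0.7 -1; 0 0 0 -0.9 0.5 0 -1; 0 0 0 -0.9 0.5 0 -1; 0 0 0 -0.9 0.5 0 -1'; python3 -m jog '0 0 0 -0.9 0.5 0 -1; 0 0 0 -0.9 0.3 0 -1; 0 0 0 -0.9 0.2 0 -1; 0 0 0 -0.5 0.2 0 -1; 0 0 0 0 0 0 -1; 0 0 0 0 0 0 -1'
python3 - <<'E'
from w import *
o,p,d,W=wrist("w2"); print(o['tool_pos'],o['orientation'],o['force'],o['opening'])
np.savez("pics/w2.npz",d=d,W=W)
m=(d>0)&(W[...,2]>.0155)&(W[...,2]<.025)&(np.hypot(W[...,0]-.58,W[...,1])<.08)
print(m.sum(),circ(W[m],.06),np.percentile(W[m][:,2],[5,50,95]), W[m][:,:2].min(0),W[m][:,:2].max(0))
m=(d>0)&(W[...,2]>.05)&(W[...,2]<.09)&(np.hypot(W[...,0]-.58,W[...,1])<.04)
print(m.sum(),W[m].min(0),W[m].max(0))
E
```

```text
clock: 6.38
tool_pos: [0.5522, -0.1267, 0.1744]
orientation: [180.0, 0.0, -90.0]
force: [0.3, 0.5, -0.3]
opening: 0.0603
clock: 7.12
tool_pos: [0.5052, 0.0001, 0.1746]
orientation: [180.0, 0.0, -90.0]
force: [0.1, 0.4, -0.5]
opening: 0.06
[5.05186465e-01 9.56016940e-05 1.74567066e-01] [ 1.79999035e+02  5.83342512e-04 -8.99689765e+01] [ 0.11069949  0.35269903 -0.52526103] 0.05997442619607079
9511 (array([0.5908, 0.0027]), 0.0694) [0.01822103 0.01993424 0.02120592] [ 0.52155244 -0.05621166] [0.65989447 0.06273739]
180 [ 0.5749577  -0.00313621  0.07112013] [0.58721739 0.00967388 0.0836474 ]
```

View pics/w2.png

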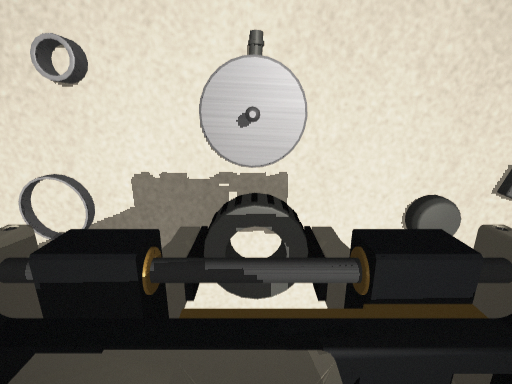

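The wrist view shows the base at (253,112), with its post tip at (252,114), and the strainer held level between the jaws. The post axis comes out at about (0.581, 0.003).

```bash
python3 -m jog '0 0 0 -0.06 -0.6 0 -1; 0 0 0 0 -0.8 0 -1; 0 0 0 0 -0.5 0 -1; 0 0 0 0 0 0.5 -1; 0 0 0 0 0 0.7 -1; 0 0 0 0 0 0.6 -1; 0 0 0 0 0 0.2 -1; 0 0 0 0 0 0 -1'
python3 - <<'E'
from w import *
o=ctrl.get_obs();print(o['tool_pos'],o['force'])
p,d=vision.snapshot("scene");cv2.imwrite("pics/s1.png",cv2.resize(p[120:240,190:350,::-1],(800,600)))
E
```

```text
clock: 8.18
tool_pos: [0.5812, 0.0021, 0.0943]
orientation: [180.0, -0.0, -90.0]
force: [-0.8, -0.1, -0.4]
opening: 0.0601
[0.58118042 0.00209578 0.09431798] [-0.82037529 -0.09899548 -0.41281073]
```

View pics/s1.png

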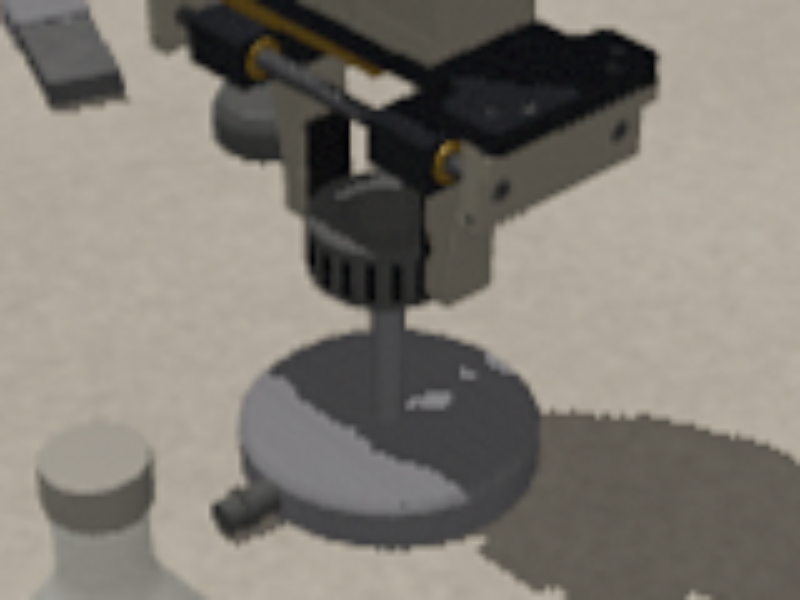

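```bash
python3 -m jog '0 0 0 0 0 0.3 -1; 0 0 0 0 0 0.3 -1; 0 0 0 0 0 0.3 -1; 0 0 0 0 0 0.3 -1; 0 0 0 0 0 0.2 -1; 0 0 0 0 0 0.15 -1; 0 0 0 0 0 0 -1; 0 0 0 0 0 0 -1'
```

```text
clock: 9.22
tool_pos: [0.5814, 0.0027, 0.0329]
orientation: [-180.0, 0.0, -90.0]
force: [0.6, 0.5, 0.3]
opening: 0.0603
```

```bash
python3 -m jog '0 0 0 0 0 0.08 -1; 0 0 0 0 0 0.04 -1; 0 0 0 0 0 0 -1'; python3 -m jog '0 0 0 0 0 0.04 -1; 0 0 0 0 0 0 -1'
```

```text
clock: 9.6
tool_pos: [0.581, 0.0027, 0.0277]
orientation: [180.0, -0.0, -90.0]
force: [0.6, 0.3, -0.5]
opening: 0.06
clock: 9.85
tool_pos: [0.5813, 0.0027, 0.0266]
orientation: [-180.0, -0.0, -90.0]
force: [-1.1, -0.1, 3.7]
opening: 0.0601
```

```bash
python3 -m jog '0 0 0 0 0 0 1; 0 0 0 0 0 0 1; 0 0 0 0 0 0 1; 0 0 0 0 0 0 1; 0 0 0 0 0 0 1'; python3 -m jog '0 0 0 0 0 -0.3 1; 0 0 0 0 0 -0.8 1; 0 0 0 0 0 -1 1; 0 0 0 0 0 -1 1; 0 0 0 0 0 -0.8 1; 0 0 0 -0.5 0.4 0 1; 0 0 0 -0.8 0.6 0 1; 0 0 0 -0.8 0.6 0 1'
python3 - <<'E'
from w import *
o=ctrl.get_obs();print(o['tool_pos'],o['force'])
p,d=vision.snapshot("scene");S=cloud(d,vision.camera_info("scene"))
cv2.imwrite("pics/s2.png",cv2.resize(p[120:240,190:350,::-1],(800,600)))
m=(d>0)&(S[...,2]>.035)&(S[...,2]<.05)&(np.hypot(S[...,0]-.581,S[...,1]-.003)<.05);print(m.sum(),S[m].min(0),S[m].max(0))
p,d=vision.snapshot("top");T=cloud(d,vision.camera_info("top"))
m=(d>0)&(T[...,2]>.035)&(T[...,2]<.055)&(np.hypot(T[...,0]-.581,T[...,1]-.003)<.05);print(m.sum(),T[m].min(0),T[m].max(0))
E
```

```text
clock: 10.48
tool_pos: [0.5811, 0.0027, 0.0261]
orientation: [180.0, -0.0, -90.0]
force: [0.7, -0.0, -0.1]
opening: 0.0878
clock: 11.48
tool_pos: [0.5165, 0.0873, 0.1832]
orientation: [-179.9, 0.0, -90.0]
force: [0.8, 1.0, 0.0]
opening: 0.0876
[0.51648516 0.08725744 0.18315564] [0.83546818 1.0079657  0.00773514]
451 [ 0.5530547  -0.0262602   0.03501586] [0.6139131  0.03469981 0.04994804]
230 [ 0.55269319 -0.02819311  0.03537193] [0.60987305 0.02175692 0.05038596]
```

View pics/s2.png

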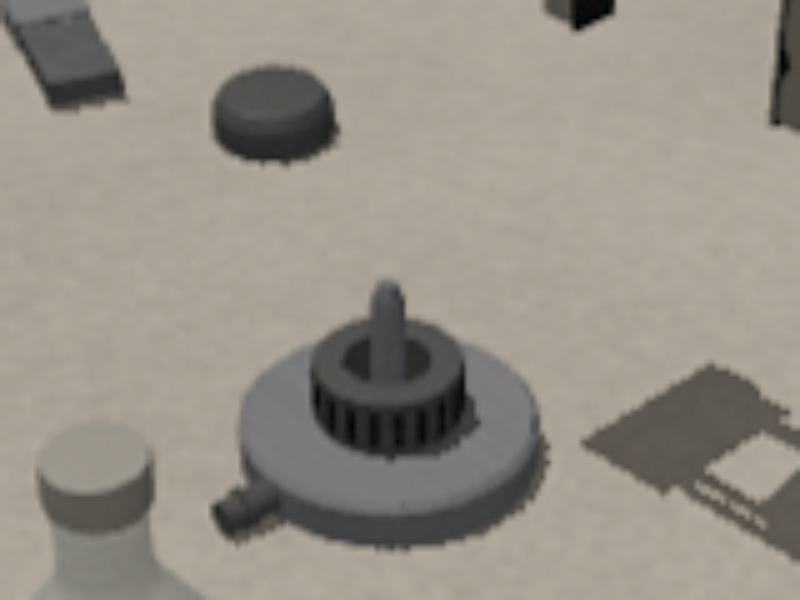

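The strainer (about (388,385) in this crop) lies flat on the foot with the post through its bore. Next is the collar.

```bash
python3 -m jog '0 0 0 -0.8 -0.4 0 1; 0 0 0 -0.8 -0.8 0 1; 0 0 0 -0.8 -0.8 0 1; 0 0 0 -0.57 -0.8 0 1; 0 0 0 0 0 0 1'
python3 - <<'E'
from w import *
o,p,d,W=wrist("w3"); print(o['tool_pos'],o['orientation'])
m=(d>0)&(W[...,2]>.018)&(W[...,2]<.035)&(np.hypot(W[...,0]-.635,W[...,1]-.206)<.05)
print(m.sum(),circ(W[m],.03),np.percentile(W[m][:,2],[5,50,95]), W[m][:,:2].min(0),W[m][:,:2].max(0))
print([(round(x['score'],2),x['location']) for x in nets.boxes_of('collar_mid','wrist')])
E
```

```text
clock: 12.2
tool_pos: [0.6309, 0.2065, 0.1816]
orientation: [180.0, -0.0, -90.0]
force: [-0.1, 0.5, -1.0]
opening: 0.0881
[0.63086983 0.20648696 0.18156695] [ 1.79988155e+02 -3.24722126e-02 -8.99571096e+01]
561 (array([0.6371, 0.2084]), 0.0228) [0.0207467  0.02369719 0.02497713] [0.61455268 0.18570409] [0.65969596 0.23061321]
[(0.96, [0.6322, 0.2097, 0.0203])]
```

View pics/w3.png

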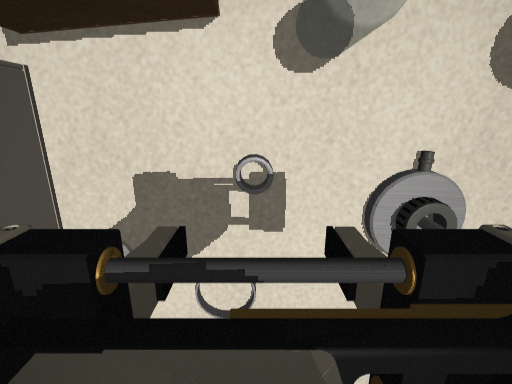

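```bash
python3 -m jog '0 0 0 -0.04 -0.15 0.8 1; 0 0 0 0 0 1 1; 0 0 0 0 0 1 1; 0 0 0 0 0 0.8 1; 0 0 0 0 0 0.5 1; 0 0 0 0 0 0.2 1; 0 0 0 0 0 0.05 1; 0 0 0 0 0 0 1'
```

```text
clock: 13.3
tool_pos: [0.6356, 0.2072, 0.0093]
orientation: [-179.9, 0.0, -90.0]
force: [1.4, 0.0, 0.1]
opening: 0.0877
```

```bash
python3 -m jog '0 0 0 0 -0.03 0.06 1; 0 0 0 0 0 0 -1; 0 0 0 0 0 0 -1; 0 0 0 0 0 0 -1; 0 0 0 0 0 0 -1; 0 0 0 0 0 0 -1; 0 0 0 0 0 0 -1; 0 0 0 0 0 0 -1'
```

```text
clock: 14.3
tool_pos: [0.6363, 0.2071, 0.0057]
orientation: [-180.0, 0.0, -90.0]
force: [0.2, 1.1, -0.6]
opening: 0.0447
```

```bash
python3 -m jog '0 0 0 0 0 0 -1; 0 0 0 0 0 0 -1'; python3 -m jog '0 0 0 0 0 -0.4 -1; 0 0 0 0 0 -1 -1; 0 0 0 0 0 -1 -1; 0 0 0 0 0 -1 -1; 0 0 0 0.3 0.4 -0.8 -1; 0 0 0 0.6 0.4 0 -1; 0 0 0 0 0 0 -1'
python3 - <<'E'
from w import *
o,p,d,W=wrist("w4"); print(o['tool_pos'],o['opening'],o['force'])
p,d=vision.snapshot("scene")
cv2.imwrite("pics/s4.png",cv2.resize(p[150:300,230:430,::-1],(800,600)))
E
```

```text
clock: 14.55
tool_pos: [0.6363, 0.2071, 0.0058]
orientation: [-180.0, 0.0, -90.0]
force: [0.7, 1.1, -0.7]
opening: 0.0447
clock: 15.42
tool_pos: [0.6034, 0.1699, 0.1758]
orientation: [-179.9, 0.1, -90.0]
force: [0.4, 0.9, -1.0]
opening: 0.0443
[0.60344293 0.16990735 0.17583613] 0.04426926088333322 [ 0.43144602  0.8670492  -1.03557799]
```

View pics/w4.png

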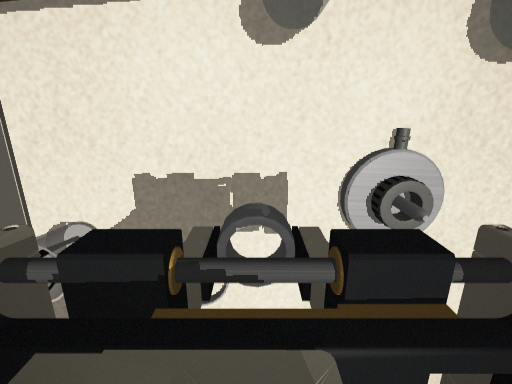

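View pics/s4.png

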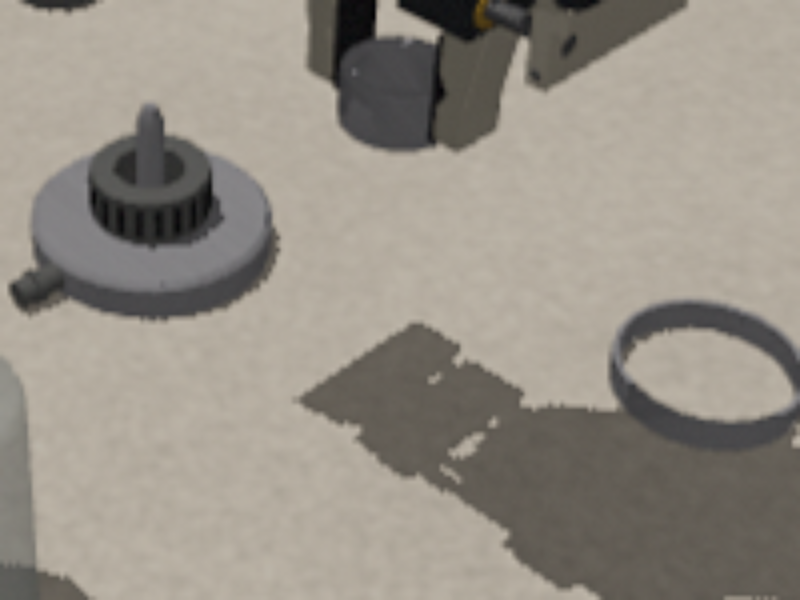

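The collar at (256,243) in the wrist view is held level and centred, and the strainer on the base is undisturbed. Now moving over the post.

```bash
python3 -m jog '0 0 0 0.6 0.1 0 -1; 0 0 0 0.9 0.15 0 -1; 0 0 0 0.9 0.15 0 -1; 0 0 0 0.9 0.15 0 -1; 0 0 0 0.6 0 0 -1; 0 0 0 0.28 0 0 -1; 0 0 0 0 0 0 -1; 0 0 0 0 0 0 -1'
```

```text
clock: 16.52
tool_pos: [0.5825, 0.0044, 0.1736]
orientation: [180.0, 0.0, -90.0]
force: [-0.1, 0.4, 0.1]
opening: 0.0444
```

```bash
python3 -m jog '0 0 0 0.04 0.03 0.3 -1; 0 0 0 0 0 0.6 -1; 0 0 0 0 0 0.6 -1; 0 0 0 0 0 0.4 -1; 0 0 0 0 0 0.1 -1; 0 0 0 0 0 0 -1'
python3 - <<'E'
from w import *
o=ctrl.get_obs();print(o['tool_pos'],o['force'])
p,d=vision.snapshot("scene");cv2.imwrite("pics/s5.png",cv2.resize(p[120:240,190:350,::-1],(800,600)))
E
```

```text
clock: 17.27
tool_pos: [0.5814, 0.0024, 0.0939]
orientation: [-180.0, -0.0, -90.0]
force: [0.2, 0.5, -0.4]
opening: 0.0447
[0.58136597 0.00242781 0.09387853] [ 0.15533256  0.54189798 -0.35110956]
```

View pics/s5.png

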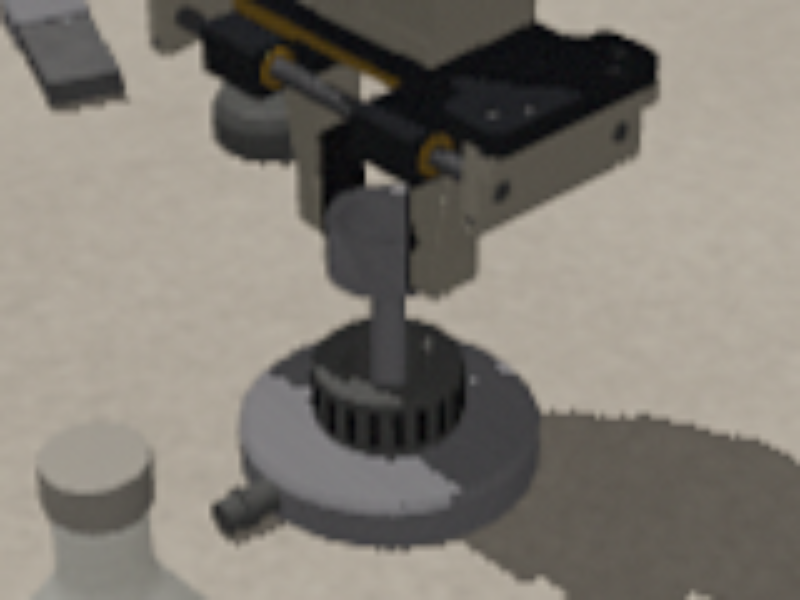

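```bash
python3 -m jog '0 0 0 0 0 0.25 -1; 0 0 0 0 0 0.25 -1; 0 0 0 0 0 0.25 -1; 0 0 0 0 0 0.15 -1; 0 0 0 0 0 0.05 -1; 0 0 0 0 0 0 -1; 0 0 0 0 0 0 -1'
```

```text
clock: 18.2
tool_pos: [0.5814, 0.0023, 0.0561]
orientation: [-180.0, 0.0, -90.0]
force: [-1.1, 0.2, -1.3]
opening: 0.0443
```

```bash
python3 -m jog '0 0 0 0 0 0.06 -1; 0 0 0 0 0 0 -1'; python3 -m jog '0 0 0 0 0 0.04 -1; 0 0 0 0 0 0 -1'
```

```text
clock: 18.45
tool_pos: [0.581, 0.0022, 0.0533]
orientation: [180.0, 0.0, -90.0]
force: [0.6, -0.8, -1.2]
opening: 0.0444
clock: 18.7
tool_pos: [0.5811, 0.0023, 0.0517]
orientation: [180.0, -0.0, -90.0]
force: [-0.8, -0.2, -0.6]
opening: 0.0447
```

```bash
python3 -m jog '0 0 0 0 0 0.03 -1; 0 0 0 0 0 0 -1'
```

```text
clock: 18.95
tool_pos: [0.5812, 0.0023, 0.0517]
orientation: [-180.0, -0.0, -90.0]
force: [-4.4, 1.4, 9.5]
opening: 0.0449
```

```bash
python3 -m jog '0 0 0 0 0 -0.02 -1; 0 0 0 0 0 0 1; 0 0 0 0 0 0 1; 0 0 0 0 0 0 1; 0 0 0 0 0 0 1; 0 0 0 0 0 0 1; 0 0 0 0 0 0 1'; python3 -m jog '0 0 0 0 0 -0.3 1; 0 0 0 0 0 -0.8 1; 0 0 0 0 0 -1 1; 0 0 0 0 0 -1 1; 0 0 0 0 0 -0.3 1; 0 0 0 -0.5 0.4 0 1; 0 0 0 -0.8 0.6 0 1; 0 0 0 -0.8 0.6 0 1'
python3 - <<'E'
from w import *
o=ctrl.get_obs();print(o['tool_pos'],o['force'])
p,d=vision.snapshot("scene");S=cloud(d,vision.camera_info("scene"))
cv2.imwrite("pics/s6.png",cv2.resize(p[120:240,190:350,::-1],(800,600)))
m=(d>0)&(S[...,2]>.055)&(np.hypot(S[...,0]-.581,S[...,1]-.003)<.035);Q=S[m]
r=np.hypot(Q[:,0]-.583,Q[:,1]-.004);c=Q[(r>.014)]
print(len(c),np.percentile(c[:,2],[50,80,95,100]),Q[:,2].max(),c.min(0),c.max(0))
t=c[c[:,2]>.066];A=np.c_[t[:,:2]-[.581,.003],np.ones(len(t))];print(len(t),np.linalg.lstsq(A,t[:,2],rcond=None)[0])
E
```

```text
clock: 19.82
tool_pos: [0.5811, 0.0023, 0.0514]
orientation: [180.0, -0.0, -90.0]
force: [1.1, 0.1, 0.0]
opening: 0.0868
clock: 20.82
tool_pos: [0.5162, 0.0867, 0.1874]
orientation: [180.0, -0.0, -90.0]
force: [0.4, 1.4, 0.5]
opening: 0.0874
[0.5161636  0.08673414 0.18737374] [0.40852134 1.41162529 0.45129024]
601 [0.25522542 0.28097504 0.29347714 0.29464425] 0.29464425135239974 [ 0.54680016 -0.01942656  0.05506794] [0.60668779 0.02836722 0.29464425]
439 [-5.11286979  0.26270002  0.12437488]
```

View pics/s6.png

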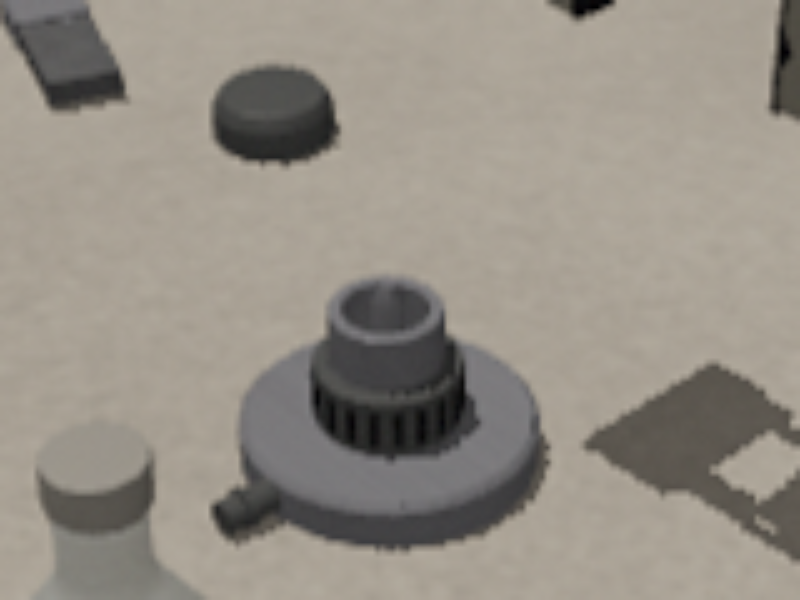

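The collar at (386,320) sits level on the strainer with the post tip inside its bore. My height check picked up the gripper body, so I'll repeat it with a height limit. If it comes out flat, I'll hand the job in.

```bash
python3 -m jog '0 0 0 0 0 0 1; 0 0 0 0 0 0 1'; python3 - <<'E'
from w import *
p,d=vision.snapshot("scene");S=cloud(d,vision.camera_info("scene"))
m=(d>0)&(S[...,2]>.067)&(S[...,2]<.078)&(np.hypot(S[...,0]-.581,S[...,1]-.003)<.03)
c=S[m];c=c[np.hypot(c[:,0]-.583,c[:,1]-.004)>.015]
print(len(c),np.median(c[:,2]),c.min(0),c.max(0))
A=np.c_[c[:,:2]-[.581,.003],np.ones(len(c))];s=np.linalg.lstsq(A,c[:,2],rcond=None)[0];print(s)
if abs(np.median(c[:,2])-.07)<.003 and np.hypot(*s[:2])<.07: print(ctrl.close_job())
E
```

```text
clock: 21.12
tool_pos: [0.5174, 0.086, 0.1875]
orientation: [-180.0, -0.0, -90.0]
force: [0.3, 0.4, 0.4]
opening: 0.0877
94 0.06791877108787273 [ 0.56064305 -0.01843832  0.06700145] [0.60606044 0.02650151 0.06987495]
[0.00847805 0.0037191  0.06794324]
the job is handed in; nothing more can be done
None
```

I threaded the slotted grey strainer ring down the post onto the base, then the small steel collar down onto the strainer. I let go of both and handed the job in at about 21 s of the 54 s.

- **Strainer:** after release, the picture shows it flat on the foot with the post through its bore. The depth points reached about 50 mm in both the scene and top cameras (that was the scene filter's upper limit), against the expected 46 mm. That agrees only loosely, so I relied on the picture.
- **Collar:** its top measured 68 mm above the table, against the expected 70 mm. The calibration is good to about 2 mm, so this fits, and the tilt came out at about half a degree. The set-down force was about 10 N, and the gripper was clear and open at the end.
- **Checks that disagreed or failed:**
  - My first collar height check was invalid because it included the gripper body, so I repeated it with a height limit.
  - The jaws read about 44.5 mm on the 46 mm collar. The wrist and scene pictures showed it held level and centred, so I carried on.
  - At one look the network scored the orange ring (0.88) above the strainer (0.83). I went by the picture, not the score.

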